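# Scoop olives into the tin

## Robot

A 6-joint arm with a two-finger parallel gripper is mounted at the origin on the work surface. World frame = base frame: x ahead of the robot, y to its left, z up, the work surface at z = 0. Lengths are in m, angles in rad, forces in N, time in s.
With the tool pointing down it reaches from about 0.325 to 1 m from the base axis. Payload 5.1 kg.
Tool frame: the origin (TCP) lies at the very end of the fingers, on their centre line; the grasp point (between the pads) lies 19 mm behind it; z points along the fingers, y is the line along which they close (so a half turn about z gives the same grasp; the last joint's range is limited). The gripper opens to 85 mm and grips with 20 to 120 N. Pads are 22 mm wide; open, the fingers measure 114 mm over their backs; the gripper's body (76 mm by 85 mm) begins 54 mm behind the grasp point. The pads swing forward as they close: fully open they stand 13 mm farther back than shut.
Start: joints at [1.021, 0.124, 1.65, -0, 1.367, -0.083], TCP at [0.293, 0.58, 0.231] pointing down, gripper open.
Joint ranges: [-2.61, 2.61], [-1.02, 2.33], [0.03, 2.71], [-1.35, 4.49], [0.32, 2.68], [-2.91, 2.91]. Speed limits (rad/s): [2.57, 2.57, 3.14, 3.14, 3.14, 3.14].

## Interface

Orientations are given as a unit quaternion [x, y, z, w].
In Python, from workcell import bot gives the robot as it stands. Calls block until the motion is done:
- bot.move_to(position, orientation): joint-space move of the TCP to a pose.
- bot.move_linear(position, rotation=None, velocity=0.15, max_force=None): straight line of the TCP; rotation=None keeps the orientation; velocity is the mean speed in m/s. With max_force (N) it stops when the force on the tool has changed by that much, and returns True; else False.
- bot.goto_joints(angles): joint-space move.
- bot.grip(opening, grasp_force=None): finger opening in m; grasp_force is the grip in N (None keeps the last); returns when the fingers have stopped.
- bot.dwell(seconds).
- bot.ik(position, orientation): joint angles nearest the present ones, or None.
- bot.get_obs(): the state.
- bot.camera(name): name is "scene" or "top" or "wrist"; returns the picture (384x512x3 uint8, red, green, blue); there is no depth.
- bot.calibration(name): a dict with "vfov" (degrees; the focal length in pixels is half the picture's height over the tangent of half this angle, whatever the lens; pixels are square), "cx", "cy" (the principal point, pixels), "k1" (the pictures are not rectified: a ray, as slopes to the right and down, at radius r is drawn at 1 + k1 r^2 times it, then the intrinsics apply), "xyz" and "orientation" of the camera in the world. Camera axes: x right, y up, looking along -z (the intrinsics and any distortion apply to the point x, -y, -z); pixel columns grow to the right and rows downward; lengths in m; the calibration is good to about 2 mm. A picture is of the moment at which its call begins: read the wrist's pose just before it. calibration takes no time and is no camera call; for the wrist camera it gives the pose at the moment of the call.
A pose or a line that the arm cannot do raises bot.Unreachable and nothing moves.
- bot.close_job(): hands the job in; it is judged then, once.
Trained networks look in the newest picture that a camera, given by its name, has taken for a name from the list of things; names that differ only in an ending like _2 or _b are one class to them, and where a whole thing is asked for, a point or a joint stands for the part that bears it (a point fixed in the world has none). Each returns a list of dicts, best first, with "conf" (0 to 1); they miss things now and then, are a little off and sometimes report something else, mostly with a low value. They report only what shows in the picture. A call takes as long as a camera call.
- bot.find_in(thing, camera): "point" ([column, row] in pixels, amid what is visible of it).
- bot.spot_point(thing, camera): "point" ([column, row] in pixels: a listed point, or the origin of a listed thing).
The state is a dict: "time_s": time; "joints": joint angles; "dq": joint speeds; "tau": joint torques, N m; "position": TCP position; "ee_rot": TCP orientation; "force": force on the tool from outside, world axes, zero at the start; "wrist_torque": the same for the moment, N m; "finger_gap": finger opening in m; "grip_force": force on a finger pad.
Only numpy, scipy, OpenCV 4.12 (cv2) and the standard library are available. Lean on these libraries where they do the work, as an engineer would, in place of code of your own. Each camera call takes 0.05 s, during which the arm holds its last target. There are 200 camera calls.

## Task

Use the scoop to move at least three of the olives from the steel pan into the open round tin, without touching any olive with the fingers; every other olive must finish in the pan or in the tin. Then put the scoop back on its raised rest, level between the two side lips with its nose pointing the same way as at the start. Keep the open tin upright where it stands and leave the closed tins and the tape roll alone.

Things in the scene. Friction and masses are not known exactly. Their poses are not given: they have to be found in the camera images.
- scoop: Aluminium scoop, black handle, loose, on the rest. Origin: centre of its floor's underside. Open nose to its -x, handle to +x. Floor 80 mm long (x -40 to +40), 64 wide, 2 thick, edge plain at the nose. Side walls 32 high from x -4 to +40, 18 high from x -30 to -4; back wall 34 high. A neck at x +42 rises to the level handle: 18 wide (y), 22 tall, x +40 to +152, centre line 80 above the underside.
- scoop_grip (a point): Point in the handle at scoop x +80 mm, z +80 mm: centre of the handle's section, where it is well gripped from above with the fingers closing along the scoop's y.
- scoop_nose (a point): Middle of the nose edge at scoop x -40 mm, z 0 (underside).
- scoop_bowl (a point): Point at scoop x 0, y 0, 12 mm above the underside: the middle of the scoop's bowl.
- rest: Raised steel rest, fixed, yaw within 0.3 rad. Seat plate 100 mm (x) by 86 mm (y), its top 45 mm above the table, on a pedestal with a 110 x 100 mm foot. A lip 8 mm high, 4 mm thick along each side (y +-41 mm) leaves 78 mm for the 64 mm wide scoop; the ends are open. Origin on the table under the seat's centre. The scoop starts on it with its axes parallel, nose to -x.
- rest_seat (a point): Centre of the top of the seat plate, 45 mm above the table: the scoop's origin belongs here, axes parallel, within 25 mm along x and 11 mm along y.
- pan: Open steel pan holding the olives, fixed, yaw within 0.3 rad. Origin on the table under its centre. Floor 4 mm thick, flat for 150 mm along x by 110 mm along y inside; long side walls upright, 4 mm thick; the two end walls (+x, -x) slope outward, 40 degrees from vertical; rim 50 mm above the table; about 255 x 118 mm over all at the rim.
- pan_floor (a point): Centre of the top of the pan's floor, 4 mm above the table; axes as the pan's.
- tin: Open empty round tin, brass coloured, loose, 200 g. Outer diameter 120 mm, height 45 mm, wall and base 3 mm. Origin: centre of its underside.
- tin_in (a point): Point on the tin's axis, 12 mm above its underside.
- olive0: Large dark green olive, 12 g, wet and slippery, a capsule 19 mm thick and 27 mm long along its own x; origin at its centre. It rolls. Starts on the pan's floor.
- olive1: Large dark green olive, 12 g, wet and slippery, a capsule 19 mm thick and 27 mm long along its own x; origin at its centre. It rolls. Starts on the pan's floor.
- olive2: Large dark green olive, 12 g, wet and slippery, a capsule 19 mm thick and 27 mm long along its own x; origin at its centre. It rolls. Starts on the pan's floor.
- olive3: Large dark green olive, 12 g, wet and slippery, a capsule 19 mm thick and 27 mm long along its own x; origin at its centre. It rolls. Starts on the pan's floor.
- olive4: Large dark green olive, 12 g, wet and slippery, a capsule 19 mm thick and 27 mm long along its own x; origin at its centre. It rolls. Starts on the pan's floor.
- olive5: Large dark green olive, 12 g, wet and slippery, a capsule 19 mm thick and 27 mm long along its own x; origin at its centre. It rolls. Starts on the pan's floor.
- olive6: Large dark green olive, 12 g, wet and slippery, a capsule 19 mm thick and 27 mm long along its own x; origin at its centre. It rolls. Starts on the pan's floor.
- olive7: Large dark green olive, 12 g, wet and slippery, a capsule 19 mm thick and 27 mm long along its own x; origin at its centre. It rolls. Starts on the pan's floor.
- closed_tin0: Closed oblong tin, 62 x 106 x 26 mm, loose, standing beyond the work: leave alone. Origin: centre of the underside.
- closed_tin1: A second closed oblong tin of the same kind: leave alone.
- tape_roll: Roll of packing tape lying flat, 100 mm across, 24 mm high, loose: leave alone. Origin: centre of the underside.

How it is judged:
On the way:
1. at least one olive is lifted clear of the pan in the scoop (height (world z) of scoop_bowl above 0.08 m and distance between any of olive0, olive1, olive2, olive3, olive4, olive5, olive6, olive7 and scoop_bowl below 0.05 m), for 0.2 s.
At the end, for the whole second after the job is handed in: At least 3 olives in the open tin, all others in pan or tin; tin upright, within 40 mm of its start; scoop at rest flat on the seat (height within 4 mm, tilt under 0.08 rad) between the lips (11 mm across, 25 mm along), axis within 0.25 rad of the rest's, nose to its -x (((distance between each of olive0, olive1 and tin_in below 0.058 m and distance between any of olive2, olive3, olive4, olive5, olive6, olive7 and tin_in below 0.058 m) or (distance between each of olive0, olive2 and tin_in below 0.058 m and distance between any of olive3, olive4, olive5, olive6, olive7 and tin_in below 0.058 m) or (distance between each of olive0, olive3 and tin_in below 0.058 m and distance between any of olive4, olive5, olive6, olive7 and tin_in below 0.058 m) or (distance between each of olive0, olive4 and tin_in below 0.058 m and distance between any of olive5, olive6, olive7 and tin_in below 0.058 m) or (distance between each of olive0, olive5 and tin_in below 0.058 m and distance between any of olive6, olive7 and tin_in below 0.058 m) or (distance between each of olive0, olive6 and tin_in below 0.058 m and distance between olive7 and tin_in below 0.058 m) or (distance between each of olive1, olive2 and tin_in below 0.058 m and distance between any of olive3, olive4, olive5, olive6, olive7 and tin_in below 0.058 m) or (distance between each of olive1, olive3 and tin_in below 0.058 m and distance between any of olive4, olive5, olive6, olive7 and tin_in below 0.058 m) or (distance between each of olive1, olive4 and tin_in below 0.058 m and distance between any of olive5, olive6, olive7 and tin_in below 0.058 m) or (distance between each of olive1, olive5 and tin_in below 0.058 m and distance between any of olive6, olive7 and tin_in below 0.058 m) or (distance between each of olive1, olive6 and tin_in below 0.058 m and distance between olive7 and tin_in below 0.058 m) or (distance between each of olive2, olive3 and tin_in below 0.058 m and distance between any of olive4, olive5, olive6, olive7 and tin_in below 0.058 m) or (distance between each of olive2, olive4 and tin_in below 0.058 m and distance between any of olive5, olive6, olive7 and tin_in below 0.058 m) or (distance between each of olive2, olive5 and tin_in below 0.058 m and distance between any of olive6, olive7 and tin_in below 0.058 m) or (distance between each of olive2, olive6 and tin_in below 0.058 m and distance between olive7 and tin_in below 0.058 m) or (distance between each of olive3, olive4 and tin_in below 0.058 m and distance between any of olive5, olive6, olive7 and tin_in below 0.058 m) or (distance between each of olive3, olive5 and tin_in below 0.058 m and distance between any of olive6, olive7 and tin_in below 0.058 m) or (distance between each of olive3, olive6 and tin_in below 0.058 m and distance between olive7 and tin_in below 0.058 m) or (distance between each of olive4, olive5 and tin_in below 0.058 m and distance between any of olive6, olive7 and tin_in below 0.058 m) or (distance between each of olive4, olive6 and tin_in below 0.058 m and distance between olive7 and tin_in below 0.058 m) or (distance between each of olive5, olive6 and tin_in below 0.058 m and distance between olive7 and tin_in below 0.058 m)) and (distance between olive0 and tin_in below 0.058 m or (x of olive0 in the frame of pan_floor between -0.118 and 0.118 m and y of olive0 in the frame of pan_floor between -0.057 and 0.057 m and z of olive0 in the frame of pan_floor below 0.05 m)) and (distance between olive1 and tin_in below 0.058 m or (x of olive1 in the frame of pan_floor between -0.118 and 0.118 m and y of olive1 in the frame of pan_floor between -0.057 and 0.057 m and z of olive1 in the frame of pan_floor below 0.05 m)) and (distance between olive2 and tin_in below 0.058 m or (x of olive2 in the frame of pan_floor between -0.118 and 0.118 m and y of olive2 in the frame of pan_floor between -0.057 and 0.057 m and z of olive2 in the frame of pan_floor below 0.05 m)) and (distance between olive3 and tin_in below 0.058 m or (x of olive3 in the frame of pan_floor between -0.118 and 0.118 m and y of olive3 in the frame of pan_floor between -0.057 and 0.057 m and z of olive3 in the frame of pan_floor below 0.05 m)) and (distance between olive4 and tin_in below 0.058 m or (x of olive4 in the frame of pan_floor between -0.118 and 0.118 m and y of olive4 in the frame of pan_floor between -0.057 and 0.057 m and z of olive4 in the frame of pan_floor below 0.05 m)) and (distance between olive5 and tin_in below 0.058 m or (x of olive5 in the frame of pan_floor between -0.118 and 0.118 m and y of olive5 in the frame of pan_floor between -0.057 and 0.057 m and z of olive5 in the frame of pan_floor below 0.05 m)) and (distance between olive6 and tin_in below 0.058 m or (x of olive6 in the frame of pan_floor between -0.118 and 0.118 m and y of olive6 in the frame of pan_floor between -0.057 and 0.057 m and z of olive6 in the frame of pan_floor below 0.05 m)) and (distance between olive7 and tin_in below 0.058 m or (x of olive7 in the frame of pan_floor between -0.118 and 0.118 m and y of olive7 in the frame of pan_floor between -0.057 and 0.057 m and z of olive7 in the frame of pan_floor below 0.05 m)) and x of scoop in the frame of rest_seat between -0.025 and 0.025 m and y of scoop in the frame of rest_seat between -0.011 and 0.011 m and z of scoop in the frame of rest_seat between -0.004 and 0.004 m and angle between scoop's own z axis and vertical below 0.08 rad and angle between the x axis of scoop and the x axis of rest, either way round below 0.25 rad and linear speed of scoop below 0.02 m/s and angle between tin's own z axis and vertical below 0.1 rad and distance of tin from where it was at the start of the episode below 0.04 m and x of scoop_nose in the frame of rest_seat below 0 m); the robot touches nothing.
It fails at once if the fingers or arm touch an olive (contact force between any of the fingers, the arm and olive0 above 0.3 N or contact force between any of the fingers, the arm and olive1 above 0.3 N or contact force between any of the fingers, the arm and olive2 above 0.3 N or contact force between any of the fingers, the arm and olive3 above 0.3 N or contact force between any of the fingers, the arm and olive4 above 0.3 N or contact force between any of the fingers, the arm and olive5 above 0.3 N or contact force between any of the fingers, the arm and olive6 above 0.3 N or contact force between any of the fingers, the arm and olive7 above 0.3 N).
It fails at once if the open tin is tipped or shoved away (angle between tin's own z axis and vertical above 0.5 rad or distance of tin from where it was at the start of the episode above 0.06 m).
It fails at once if a closed tin or the tape roll is disturbed (distance of any of closed_tin0, closed_tin1, tape_roll from where it was at the start of the episode above 0.02 m).
It also fails if it takes over 72 s, if anything falls off the work surface, if the arm or the gripper's body presses on something with over 40 N, if the wrist force passes 120 N, or if a joint passes its speed limit or range.

## Working session

There is one attempt and no reset: what is moved stays moved. The work goes in short steps, each a Python script; the robot and the scene stay as the last script left them, time stands still between calls to the robot, and variables do not carry over. Pictures are saved under pics/ and viewed, at most 10 in all, crops included, and the job is handed in when it is done.

```bash
ls; mkdir -p pics; cat > h.py <<'E'
import numpy as np, cv2
from scipy.spatial.transform import Rotation as R
from workcell import bot
def ray(cal,p):
    f=192/np.tan(np.radians(cal['vfov'])/2)
    d=np.array([(p[0]-cal['cx'])/f,(p[1]-cal['cy'])/f]); u=d.copy()
    for _ in range(20): u=d/(1+cal['k1']*(u@u))
    v=R.from_quat(cal['orientation']).apply([u[0],-u[1],-1.]); return np.array(cal['xyz']),v
def onz(cal,p,z):
    o,v=ray(cal,p); return o+v*(z-o[2])/v[2]
def tri(l):
    A=0;b=0
    for cal,p in l:
        o,v=ray(cal,p); v=v/np.linalg.norm(v); M=np.eye(3)-np.outer(v,v); A=A+M; b=b+M@o
    return np.linalg.solve(A,b)
def proj(cal,X):
    f=192/np.tan(np.radians(cal['vfov'])/2)
    c=R.from_quat(cal['orientation']).inv().apply(np.array(X)-cal['xyz']); u=np.array([c[0],-c[1]])/-c[2]
    u=u*(1+cal['k1']*(u@u)); return u*f+[cal['cx'],cal['cy']]
def snap(n,f):
    im=bot.camera(n); cv2.imwrite('pics/'+f,im[:,:,::-1]); return im
E
python3 - <<'E'
from h import *
a=snap('scene','s0.png');b=snap('top','t0.png')
cv2.imwrite('pics/st0.png',np.hstack([cv2.resize(a,(400,300)),cv2.resize(b,(400,300))])[:,:,::-1])
C={n:bot.calibration(n) for n in('scene','top')}
print(C)
for t in ['scoop','scoop_grip','scoop_nose','scoop_bowl','rest','rest_seat','pan','pan_floor','tin','tin_in','closed_tin0','tape_roll']:
    l=[];
    for n in C:
        r=bot.spot_point(t,n)
        print(t,n,[(np.round(q['point'],1).tolist(),round(q['conf'],2)) for q in r[:2]])
        if r:l.append((C[n],r[0]['point']))
    if len(l)==2: print('   tri',tri(l).round(4))
r=bot.find_in('olive0','top')
print([(np.round(onz(C['top'],q['point'],.0135)[:2],3).tolist(),round(q['conf'],2)) for q in r])
E
```

```text
pics
{'scene': {'vfov': 57.52369574423298, 'cx': 258.12743435314394, 'cy': 193.32212278693774, 'k1': -0.06860839390740513, 'xyz': array([ 0.91278036, -0.51854745,  0.58709055]), 'orientation': array([0.4268793 , 0.11756889, 0.24505092, 0.86249734])}, 'top': {'vfov': 57.14427532274009, 'cx': 258.57512652155754, 'cy': 191.50667859530296, 'k1': -0.011943431353633632, 'xyz': array([ 0.4779738 , -0.00780941,  0.83628802]), 'orientation': array([ 0.06193484, -0.0452499 , -0.69715395,  0.71280635])}}
scoop scene [([151.4, 266.8], 0.77)]
scoop top [([372.0, 240.6], 0.93), ([176.5, 233.1], 0.66)]
   tri [ 0.4948 -0.2383  0.0516]
scoop_grip scene [([138.2, 258.5], 0.74), ([169.2, 258.9], 0.65)]
scoop_grip top [([391.2, 199.4], 0.73), ([151.7, 244.1], 0.51)]
   tri [ 0.5574 -0.2703  0.1464]
scoop_nose scene [([137.4, 257.9], 0.67)]
scoop_nose top [([363.7, 258.7], 0.67), ([165.8, 219.7], 0.63)]
   tri [ 0.4503 -0.2273  0.0413]
scoop_bowl scene [([167.4, 262.0], 0.71), ([150.7, 265.3], 0.63)]
scoop_bowl top [([373.2, 241.0], 0.57), ([364.1, 240.6], 0.22)]
   tri [ 0.506  -0.2264  0.0615]
rest sc
[... 457 characters left out ...]
266.6, 225.0], 0.93), ([266.0, 136.8], 0.66)]
   tri [ 0.5297 -0.0045 -0.0012]
tin_in scene [([232.7, 218.4], 0.68)]
tin_in top [([266.6, 222.1], 0.62), ([155.4, 232.7], 0.38)]
   tri [ 0.5311 -0.0073  0.0238]
closed_tin0 scene [([317.3, 255.3], 0.9), ([343.6, 214.0], 0.88)]
closed_tin0 top [([178.5, 206.9], 0.7), ([200.0, 134.7], 0.65)]
   tri [ 0.6261  0.3104 -0.3528]
tape_roll scene [([279.5, 319.5], 0.64)]
tape_roll top [([337.6, 135.6], 0.59), ([177.2, 233.2], 0.27)]
   tri [ 0.7514 -0.1759 -0.0031]
[([0.505, 0.252], 0.65), ([0.568, 0.261], 0.65), ([0.472, 0.198], 0.65), ([0.503, 0.205], 0.65), ([0.538, 0.197], 0.64), ([0.473, 0.257], 0.61), ([0.532, 0.25], 0.6), ([0.565, 0.207], 0.42)]
```

```bash
python3 -c "
import cv2,numpy as np
b=cv2.imread('pics/t0.png');cv2.imwrite('pics/t0b.png',cv2.resize(b,(800,600)))"
```

```text
(no output)
```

View pics/t0b.png

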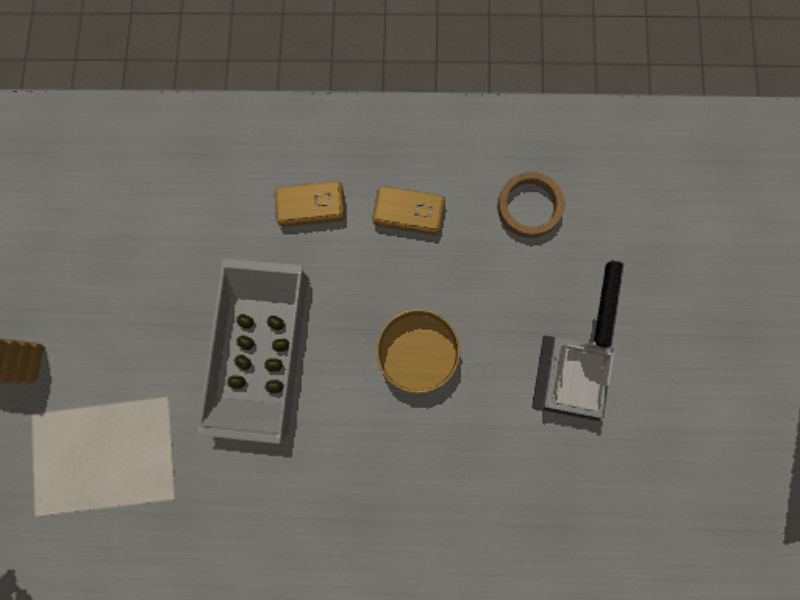

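View pics/s0.png

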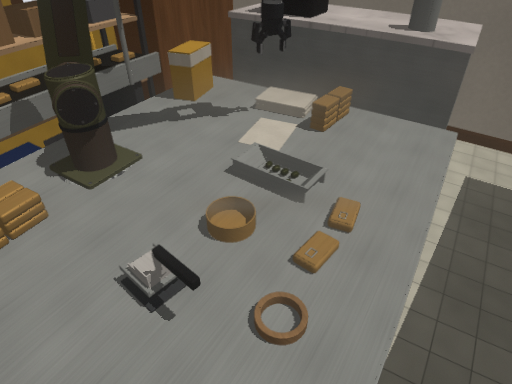

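The pictures show the pan on the left (top view 205–300, 262–440) with two rows of four olives. The brass tin is centred near (419,352). The scoop sits on the rest at (580,375), its black handle running from (614,263) to (604,345), pointing away from the robot.

```bash
python3 - <<'E'
from h import *
C=bot.calibration('top')
P=[onz(C,np.array(p)*.64,.05)[:2] for p in [(222,262),(302,266),(281,441),(202,433)]]
c=np.mean(P,0); ax=(P[0]+P[1]-P[2]-P[3])/2; print('pan c',c,'len',np.linalg.norm(ax),'yaw',np.arctan2(ax[1],ax[0]))
T=cv2.imread('pics/t0.png').max(2); m=np.zeros_like(T); m[160:228,375:405]=T[160:228,375:405]<28
ys,xs=np.nonzero(m); pts=np.array([onz(C,(x,y),.136)[:2] for x,y in zip(xs,ys)]); mu=pts.mean(0); w,V=np.linalg.eigh(np.cov((pts-mu).T)); v=V[:,1]*np.sign(V[0,1])
t=(pts-mu)@v; print('handle',mu,'yaw',np.arctan2(v[1],v[0]),'extent',np.ptp(t),len(t))
o=bot.get_obs(); print(o['time_s'],o['ee_rot'],R.from_quat(o['ee_rot']).as_matrix().round(2))
yaw=np.arctan2(v[1],v[0]); g=mu-v*.016
for s in (0,np.pi):
    q=(R.from_euler('z',yaw+s)*R.from_quat([1,0,0,0])).as_quat()
    print(s,bot.ik([g[0],g[1],.3],q))
    for th in (-60,-40,20):
        for p in ([.58,.23,.12],[.55,0,.16]):
            qq=(R.from_euler('z',s)*R.from_euler('y',th*(1 if s==0 else -1),degrees=True)*R.from_quat([1,0,0,0])).as_quat(); j=bot.ik(p,qq); print(th,p,None if j is None else np.round(j,2))
E
```

```text
pan c [0.52199838 0.22894186] len 0.24847789453302926 yaw -0.05422723795844621
handle [ 0.58431955 -0.24980943] yaw -0.18304964283356787 extent 0.11098738462808763 535
1.35 [ 2.31291655e-01  9.72884459e-01 -2.11799196e-06 -4.54320207e-06] [[-0.89  0.45 -0.  ]
 [ 0.45  0.89 -0.  ]
 [ 0.   -0.   -1.  ]]
0 [-4.96238445e-01  2.47071501e-02  1.64042319e+00 -4.44089210e-16
  1.47646231e+00  1.25760752e+00]
-60 [0.58, 0.23, 0.12] [ 0.46 -0.1   2.34  4.48  0.41 -2.64]
-60 [0.55, 0, 0.16] None
-40 [0.58, 0.23, 0.12] [ 0.4  -0.11  2.2  -0.6   0.46  2.43]
-40 [0.55, 0, 0.16] [-0.14 -0.42  2.37  0.19  0.51  1.29]
20 [0.58, 0.23, 0.12] [0.25 0.36 1.6  0.09 1.53 1.81]
20 [0.55, 0, 0.16] [-0.08  0.18  1.74 -0.03  1.57  1.49]
3.141592653589793 [-4.96238445e-01  2.47071501e-02  1.64042319e+00 -4.44089210e-16
  1.47646231e+00 -1.88398513e+00]
-60 [0.58, 0.23, 0.12] [ 0.46 -0.1   2.34  4.48  0.41  0.5 ]
-60 [0.55, 0, 0.16] None
-40 [0.58, 0.23, 0.12] [ 0.4  -0.11  2.2  -0.6   0.46 -0.71]
-40 [0.55, 0, 0.16] [-0.14 -0.42  2.37  0.19  0.51 -1.85]
20 [0.58, 0.23, 0.12] [ 0.25  0.36  1.6   0.09  1.53 -1.34]
20 [0.55, 0, 0.16] [-0.08  0.18  1.74 -0.03  1.57 -1.65]
```

```bash
cat >> h.py <<'E'
G=R.from_euler('z',np.pi)*R.from_quat([1,0,0,0])
def Rs(yaw,th): return R.from_euler('z',yaw)*R.from_euler('y',th)   # scoop attitude, th<0 nose down
def tq(yaw,th): return (Rs(yaw,th)*G).as_quat()
E
python3 - <<'E'
from h import *
yaw=-.183; q=tq(yaw,0)
L={}; ims=[]
for k,(x,y) in enumerate([(.50,-.25),(.60,-.22)]):
    bot.move_to([x,y,.33],q)
    ims.append(None); cal=bot.calibration('wrist'); ims[-1]=snap('wrist',f'w{k}.png')
    for t in ['scoop','scoop_grip','scoop_nose','rest','rest_seat','scoop_bowl']:
        r=bot.spot_point(t,'wrist'); 
        if r: L.setdefault(t,[]).append((cal,r[0]['point'])); print(k,t,np.round(r[0]['point'],1),round(r[0]['conf'],2))
for t in L:
    if len(L[t])==2: print(t,tri(L[t]).round(4))
cv2.imwrite('pics/w01.png',np.hstack([cv2.resize(a,(400,300)) for a in ims])[:,:,::-1])
print(cal,bot.get_obs()['time_s'])
E
```

```text
0 scoop [417.1 127.3] 0.7
0 scoop_grip [257.9 219.4] 0.6
0 scoop_nose [260. 107.] 0.96
0 scoop_bowl [257.5 142.8] 0.66
1 scoop [213.9  60.5] 0.95
1 scoop_grip [213.8 138.7] 0.68
1 scoop_nose [217.3  24.4] 0.92
1 rest [214.7  60.4] 0.46
1 scoop_bowl [215.1  61. ] 0.88
scoop [ 0.4826 -0.1989  0.3573]
scoop_grip [ 0.5726 -0.2526  0.1208]
scoop_nose [ 0.4536 -0.2283  0.0628]
scoop_bowl [ 0.493  -0.2382  0.0781]
{'vfov': 60.104226290800526, 'cx': 248.62276847802718, 'cy': 187.3300512966335, 'k1': -0.04187190091182077, 'xyz': array([ 0.52565537, -0.20648175,  0.47246178]), 'orientation': array([-0.11469284, -0.09560426,  0.6325977 ,  0.75995101])} 5.575
```

View pics/w01.png

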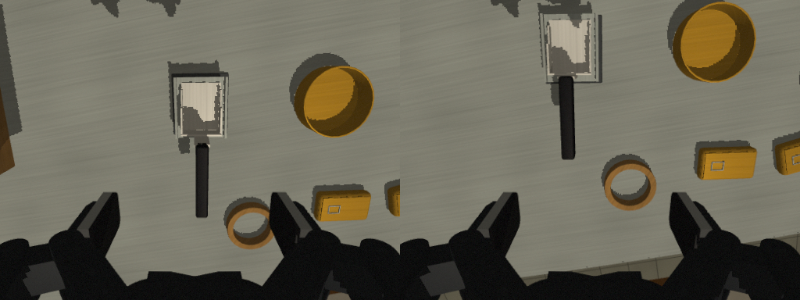

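The two wrist views show the scoop on its rest, the handle at (202,180) in the left one and (567,117) in the right one. The axes are parallel and the scoop is centred. I'll refine the handle from its dark blob, then grasp.

```bash
python3 - <<'E'
from h import *
c1=bot.calibration('wrist'); c0=dict(c1); c0['xyz']=c1['xyz']+np.array([-.1,-.03,0]); ct=bot.calibration('top')
def blob(f,x0,x1,y0,y1,t=40):
    T=cv2.imread(f).max(2); m=np.zeros_like(T); m[y0:y1,x0:x1]=(T[y0:y1,x0:x1]<t)
    n,lab,st,ce=cv2.connectedComponentsWithStats(m); k=1+np.argmax(st[1:,4]); ys,xs=np.nonzero(lab==k)
    (cx,cy),(w,h),a=cv2.minAreaRect(np.c_[xs,ys].astype(np.float32)); r=cv2.boxPoints(((cx,cy),(w,h),a)); 
    r=r[np.argsort(r[:,1])]; print(f,cx,cy,w,h,a); return (r[0]+r[1])/2,(r[2]+r[3])/2
A=blob('pics/w0.png',240,280,180,285); B=blob('pics/w1.png',195,235,97,210); D=blob('pics/t0.png',375,405,160,228,28)
# nose-side ends: wrist views upper; top view lower
e0=tri([(c0,A[0]),(c1,B[0])]); e1=tri([(c0,A[1]),(c1,B[1])]); print('wrist',e0,e1,np.linalg.norm(e1-e0))
m=[(np.array(x)[0]+np.array(x)[1])/2 for x in (A,B,D)]
print('mid wrist',tri([(c0,m[0]),(c1,m[1])]),'all',tri([(c0,m[0]),(c1,m[1]),(ct,m[2])]))
d=e1-e0; print('yaw',np.arctan2(d[1],d[0]))
for c,(a,b) in ((c0,A),(c1,B),(ct,D[::-1])):
    a,b=onz(c,a,.136),onz(c,b,.136); d=b-a; print(a[:2],b[:2],np.linalg.norm(d),np.arctan2(d[1],d[0]))
E
```

```text
pics/w0.png 258.5 230.0 94.0 15.0 90.0
pics/w1.png 210.10205078125 150.245361328125 106.29933166503906 26.154813766479492 87.39744567871094
pics/t0.png 388.732177734375 194.11439514160156 10.55937671661377 54.58766555786133 8.880659103393555
wrist [ 0.52808243 -0.24764302  0.12814777] [ 0.63722815 -0.26640456  0.13757633] 0.11114710755792746
mid wrist [ 0.58099607 -0.25674271  0.13221426] all [ 0.58609675 -0.25743475  0.11816571]
yaw -0.17023086377476881
[ 0.52486632 -0.24519399] [ 0.63752431 -0.26515103] 0.11441199984120738 -0.1753281657667216
[ 0.52877573 -0.24895834] [ 0.6383434  -0.26811287] 0.11122936570329124 -0.17307022956270024
[ 0.530988   -0.23975292] [ 0.64015915 -0.25992236] 0.11101868214965956 -0.18269062049595333
```

```bash
python3 - <<'E'
from h import *
yaw=-.177; v=np.array([np.cos(yaw),np.sin(yaw)]); g=np.array([.583,-.2545])-v*.016; q=tq(yaw,0)
bot.grip(.05)
bot.move_to([*g,.2],q)
print(bot.move_linear([*g,.106],q,velocity=.1,max_force=8))
o=bot.get_obs(); print(o['position'],o['force'],o['finger_gap'])
bot.grip(.01,30); o=bot.get_obs(); print(o['finger_gap'],o['force'],o['wrist_torque'])
bot.grip(.01,110); o=bot.get_obs(); print(o['finger_gap'],o['grip_force'],o['force'],o['wrist_torque'],o['position'],o['ee_rot'])
np.save('grasp.npy',np.r_[o['position'],q])
p=np.array(o['position']); bot.move_linear(p+[0,0,.1],velocity=.1); 
o=bot.get_obs(); print(o['finger_gap'],o['force'],o['wrist_torque'],o['time_s'])
ct=bot.calibration('top'); snap('top','t1.png'); snap('scene','s1.png')
S=p+[0,0,.1]+Rs(yaw,0).apply([-.08,0,-.061])
for n,X in (('scoop_nose',[-.04,0,0]),('scoop_bowl',[0,0,.012]),('scoop_grip',[.08,0,.08])):
    l=[(bot.calibration(c),bot.spot_point(n,c)[0]['point']) for c in('top','scene')]
    print(n,'pred',(S+Rs(yaw,0).apply(X)).round(4),'meas',tri(l).round(4))
# dump reach: nose over tin, various headings
for y0 in np.arange(-2,2.01,.5):
    r=[]
    for th in (-.5,-.7,-.85,-1.,-1.15):
        Q=Rs(y0,th); pos=np.array([.53,-.005,.06])+Q.apply([.12,0,.061]); j=bot.ik(pos,(Q*G).as_quat()); r.append(None if j is None else np.round(j,1).tolist())
    print(round(y0,1),r)
E
```

```text
False
[ 0.56788238 -0.25202422  0.10698958] [0.11813906 0.31591146 0.17675046] 0.05006688376900696
0.01753842376237286 [-0.11145539  0.48523204  1.87003475] [-0.06818935 -0.0460924   0.03388005]
0.01646093457887426 107.30520129203796 [1.65025289 0.49362126 4.00209196] [ 0.00807211 -0.01376851  0.02107686] [ 0.56795137 -0.25195446  0.10695988] [ 8.83885072e-02  9.96085605e-01 -3.09415392e-04  9.18006630e-04]
0.01643877286367524 [ 0.57614616  0.67808695 -1.6734258 ] [-0.05379223 -0.04038877  0.00686222] 9.475
scoop_nose pred [ 0.4498 -0.2308  0.146 ] meas [ 0.5891 -0.1328  0.2837]
scoop_bowl pred [ 0.4892 -0.2379  0.158 ] meas [ 0.4926 -0.2392  0.1538]
scoop_grip pred [ 0.568 -0.252  0.226] meas [ 0.574  -0.2543  0.2313]
-2.0 [[-0.0, -0.0, 2.0, -0.5, 1.4, 0.5], [0.1, 0.1, 1.9, -0.6, 1.6, 0.6], [0.2, 0.2, 1.8, -0.7, 1.7, 0.7], [0.2, 0.3, 1.8, -0.8, 1.8, 0.8], [0.3, 0.4, 1.7, -0.8, 1.9, 0.8]]
-1.5 [[-0.0, -0.1, 2.0, -0.5, 1.2, 0.1], [0.1, -0.0, 2.0, -0.7, 1.3, 0.3], [0.2, 0.0, 2.0, -0.9, 1.4, 0.4], [0.3, 0.1, 2.0, -1.0, 1.5, 0.5], [0.4, 0.2, 2.0, -1.1, 1.6, 0.6]]
-1.0 [[-0.0, -0.1, 2.1, 
[... 312 characters left out ...]
[[-0.1, -0.2, 2.1, 0.1, 0.7, -1.7], [-0.1, -0.4, 2.3, 0.2, 0.5, -1.8], [-0.2, -0.5, 2.4, 0.3, 0.4, -2.0], None, None]
0.5 [[-0.2, -0.2, 2.1, 0.4, 0.9, -2.5], [-0.3, -0.3, 2.2, 0.7, 0.8, -2.7], None, None, [-0.6, -0.5, 2.5, 1.4, 0.9, 2.8]]
1.0 [None, None, [-0.4, -0.2, 2.2, 0.9, 1.2, 2.9], [-0.5, -0.2, 2.2, 1.1, 1.3, 2.7], [-0.6, -0.1, 2.2, 1.2, 1.4, 2.6]]
1.5 [[-0.2, -0.1, 2.0, 0.5, 1.3, 2.8], [-0.3, -0.0, 2.0, 0.7, 1.4, 2.7], [-0.4, 0.0, 2.0, 0.8, 1.5, 2.6], [-0.5, 0.1, 2.0, 0.9, 1.6, 2.5], [-0.6, 0.2, 2.0, 0.9, 1.7, 2.4]]
2.0 [[-0.2, -0.0, 1.9, 0.4, 1.5, 2.4], [-0.3, 0.1, 1.9, 0.5, 1.7, 2.3], [-0.4, 0.2, 1.8, 0.6, 1.8, 2.3], [-0.4, 0.3, 1.8, 0.6, 1.9, 2.3], [-0.4, 0.4, 1.7, 0.7, 2.0, 2.2]]
```

```bash
cat >> h.py <<'E'
PC=np.array([.522,.229]); PY=-.054
def pan(x,y,z): return np.r_[PC+R.from_euler('z',PY).as_matrix()[:2,:2]@[x,y],z]
def noseT(n,yaw,th): # TCP pose for nose-edge point n
    Q=Rs(yaw,th); return np.array(n)+Q.apply([.12,0,.061]),(Q*G).as_quat()
def seg(a,b,N,yaw,v=.12,mf=None): # a,b=(x,y,z,th) in pan frame
    for t in np.linspace(0,1,N+1)[1:]:
        s=np.array(a)*(1-t)+np.array(b)*t
        p,q=noseT(pan(*s[:3]),yaw,s[3])
        if bot.move_linear(p,q,velocity=v,max_force=mf): print('stop at',s.round(4),bot.get_obs()['force'].round(1)); return True
E
python3 - <<'E'
from h import *
y=.018; ok=True
path=[(.06,y,.12,-.8),(.06,y,.008,-.8),(.04,y,.004,-.6),(.02,y,.004,-.4),(0,y,.004,-.2),(-.02,y,.004,-.08),(-.07,y,.004,-.05),(-.105,y,.044,.25),(-.08,y,.15,.35)]
for s in path:
    p,q=noseT(pan(*s[:3]),PY,s[3]); j=bot.ik(p,q); print(s,p.round(3),None if j is None else np.round(j,2))
for th in (-.9,-.8,-.75,-.7,-.65):
    print(th,[bot.ik(*noseT(pan(.06,y,.01),PY+dy,th)) is not None for dy in (-.2,-.1,0,.1,.2)])
E
```

```text
(0.06, 0.018, 0.12, -0.8) [0.623 0.242 0.249] [ 0.43 -0.18  2.06 -0.62  0.61 -0.7 ]
(0.06, 0.018, 0.008, -0.8) [0.623 0.242 0.137] [ 0.43 -0.03  2.14 -0.87  0.45 -0.4 ]
(0.04, 0.018, 0.004, -0.6) [0.627 0.241 0.122] [ 0.39  0.02  2.04 -0.46  0.57 -0.81]
(0.02, 0.018, 0.004, -0.4) [0.63  0.241 0.107] [ 0.35  0.1   1.93 -0.23  0.75 -1.03]
(0, 0.018, 0.004, -0.2) [0.628 0.241 0.088] [ 0.32  0.2   1.83 -0.09  0.93 -1.15]
(-0.02, 0.018, 0.004, -0.08) [0.618 0.242 0.074] [ 0.3   0.25  1.79 -0.03  1.03 -1.2 ]
(-0.07, 0.018, 0.004, -0.05) [0.57  0.244 0.071] [ 0.33  0.18  1.87 -0.02  1.04 -1.18]
(-0.105, 0.018, 0.044, 0.25) [0.549 0.246 0.073] [ 0.29  0.3   1.74  0.09  1.34 -1.25]
(-0.08, 0.018, 0.15, 0.35) [0.577 0.244 0.166] [ 0.27  0.31  1.57  0.11  1.59 -1.27]
-0.9 [True, True, True, True, False]
-0.8 [True, True, True, True, False]
-0.75 [True, True, True, True, True]
-0.7 [True, True, True, True, True]
-0.65 [True, True, True, True, True]
```

```bash
python3 - <<'E'
from h import *
y=.018
o=bot.get_obs(); p=np.array(o['position'])
bot.move_linear([p[0],p[1],.24],velocity=.25)
bot.move_to(*noseT(pan(.05,y,.14),PY,-.2))
seg((.05,y,.14,-.2),(.06,y,.07,-.8),3,PY,.15)
T=snap('top','t2.png'); S=snap('scene','s2.png'); C=bot.calibration('top'); D=bot.calibration('scene')
n=[pan(.06,y+s,.07) for s in(-.032,.032)]; rim=[pan(a*.1275,b*.059,.05) for a,b in((1,1),(1,-1),(-1,-1),(-1,1))]
out=[]
for im,c in((T,C),(S,D)):
    k=2; im=cv2.resize(im,None,fx=k,fy=k).copy(); P=lambda X:tuple(int(v*k) for v in proj(c,X)+.25)
    for X in n: cv2.circle(im,P(X),2,(255,0,0),-1)
    for i in range(4): cv2.line(im,P(rim[i]),P(rim[(i+1)%4]),(0,255,0),1)
    m=np.array(P(pan(0,0,.05))); m=np.clip(m,[200,200],[824,568]); out.append(im[m[1]-200:m[1]+200,m[0]-200:m[0]+200])
cv2.imwrite('pics/st2.png',np.hstack(out)[:,:,::-1]); print(bot.get_obs()['time_s'])
E
```

```text
13.2833
```

View pics/st2.png

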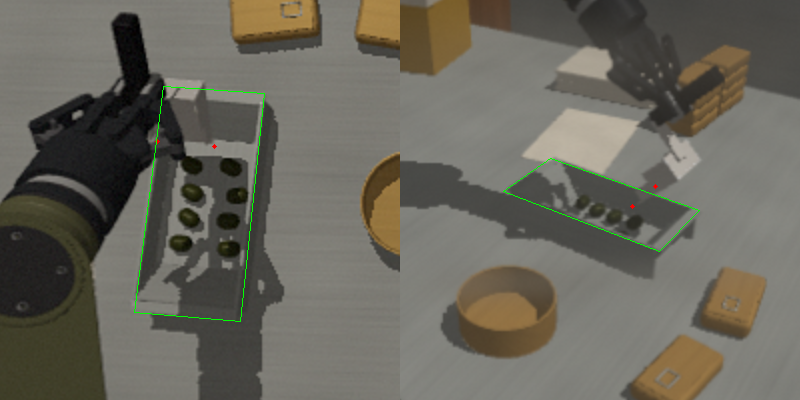

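The green rim outline fits the pan in both views. The predicted nose corners (red, at (158,143) and (214,146)) lie on the scoop's lower edge, just behind the last olives at (191,165) and (231,167). Next I'll lower to find the floor, then scoop.

```bash
python3 - <<'E'
from h import *
y=.018
seg((.06,y,.07,-.8),(.06,y,.02,-.8),1,PY,.12)
p,q=noseT(pan(.06,y,-.004),PY,-.8)
hit=bot.move_linear(p,q,velocity=.03,max_force=4); o=bot.get_obs(); p=np.array(o['position'])
n=p-R.from_quat(o['ee_rot']).apply(G.inv().apply([.12,0,.061])); dz=n[2]-.004; print(hit,'nose',n,'dz',dz,o['force'],o['time_s'])
np.save('dz.npy',dz)
T=snap('top','t3.png'); cv2.imwrite('pics/t3c.png',cv2.resize(T[120:330,90:300],(600,600),interpolation=cv2.INTER_CUBIC)[:,:,::-1])
E
```

```text
True nose [0.58331112 0.24383508 0.00250926] dz -0.0014907419452268554 [-0.10804142  0.1797561   4.43610116] 14.45
```

View pics/t3c.png

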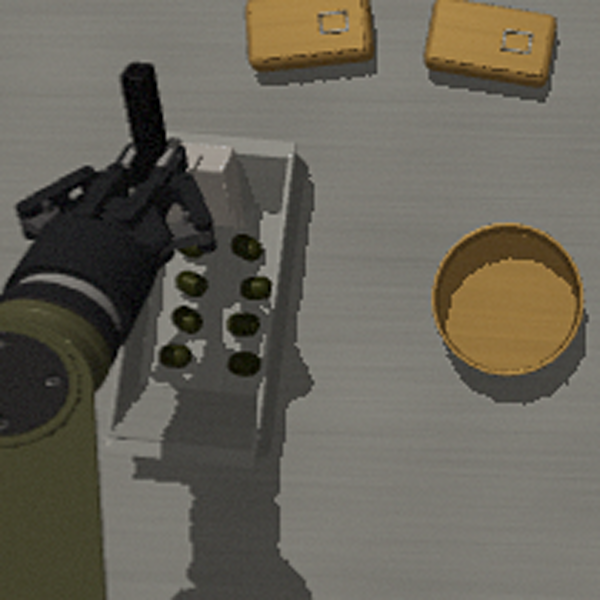

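```bash
sed -i 's/\[.12,0,.061\]/[.117,0,.062]/' h.py; python3 - <<'E'
from h import *
y=.018; z=.0047
pts=[(.06,y,z,-.8),(.04,y,z,-.6),(.02,y,z,-.4),(0,y,z,-.2),(-.02,y,z,-.08),(-.066,y,z,-.04)]
bot.move_linear(*noseT(pan(*pts[0][:3]),PY,-.8),velocity=.05)
st=None
for a,b in zip(pts,pts[1:]):
    st=seg(a,b,2,PY,.12,mf=25)
    o=bot.get_obs(); print(b,o['force'].round(1),o['finger_gap'])
    if st: break
T=snap('top','t4.png'); S=snap('scene','s4.png'); print(bot.get_obs()['time_s'])
cv2.imwrite('pics/ts4.png',np.hstack([cv2.resize(T[140:300,110:270],(400,400)),cv2.resize(S[120:250,210:340],(400,400))])[:,:,::-1])
E
```

```text
(0.04, 0.018, 0.0047, -0.6) [1.4 0.7 3.4] 0.01630292756072927
(0.02, 0.018, 0.0047, -0.4) [1.6 1.1 2. ] 0.016523915302319662
(0, 0.018, 0.0047, -0.2) [-1.2  0.1  0.6] 0.01663188360014259
(-0.02, 0.018, 0.0047, -0.08) [ 0.2  0.3 -1. ] 0.016651429775962064
(-0.066, 0.018, 0.0047, -0.04) [ 0.1  0.5 -2.4] 0.016371528332937507
17.7
```

View pics/ts4.png

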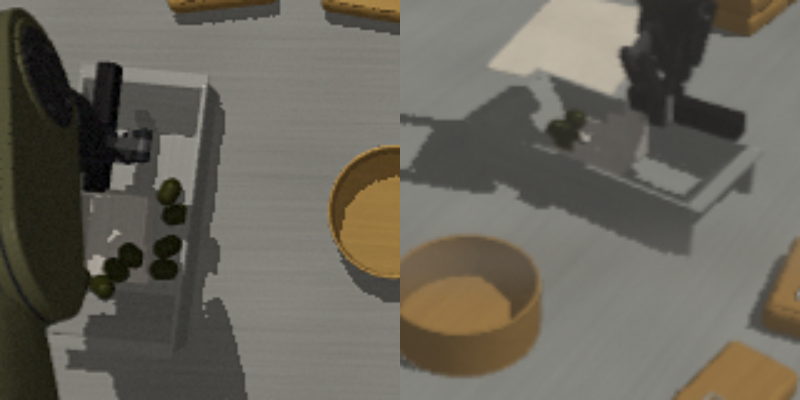

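The top view shows about four olives at the nose, around (85–130, 250–290), against the end wall. The other row is still beside the scoop. Next I'll run the nose up the sloping wall while tilting back.

```bash
python3 - <<'E'
from h import *
y=.018; z=.0047
pts=[(-.066,y,z,-.04),(-.0735,y,.005,-.02),(-.087,y,.020,.1),(-.107,y,.045,.3),(-.105,y,.075,.38),(-.09,y,.16,.38)]
for k,(a,b) in enumerate(zip(pts,pts[1:])):
    st=seg(a,b,2 if k<4 else 1,PY,.1,mf=30)
    o=bot.get_obs(); print(b,o['force'].round(1),o['finger_gap'])
    if st: break
T=snap('top','t5.png'); S=snap('scene','s5.png'); print(bot.get_obs()['time_s'])
C=bot.calibration('top')
print([(np.round(onz(C,q['point'],.0135)[:2],3).tolist(),round(q['conf'],2)) for q in bot.find_in('olive0','top')])
cv2.imwrite('pics/ts5.png',np.hstack([cv2.resize(T[140:300,110:270],(400,400)),cv2.resize(S[90:250,210:370],(400,400))])[:,:,::-1])
E
```

```text
(-0.0735, 0.018, 0.005, -0.02) [ 0.2  0.4 -2. ] 0.016229240329132765
(-0.087, 0.018, 0.02, 0.1) [ 2.8 -0.6  0.8] 0.016584255218154778
(-0.107, 0.018, 0.045, 0.3) [ 4.6 -1.6  6.7] 0.016332089070083086
(-0.105, 0.018, 0.075, 0.38) [ 0.3  0.6 -1.7] 0.016526568848298586
(-0.09, 0.018, 0.16, 0.38) [-0.2  0.6 -1.3] 0.016413604281204315
20.8167
[([0.744, 0.008], 0.64), ([0.509, 0.273], 0.63), ([0.47, 0.197], 0.5), ([0.488, 0.202], 0.48)]
```

View pics/ts5.png

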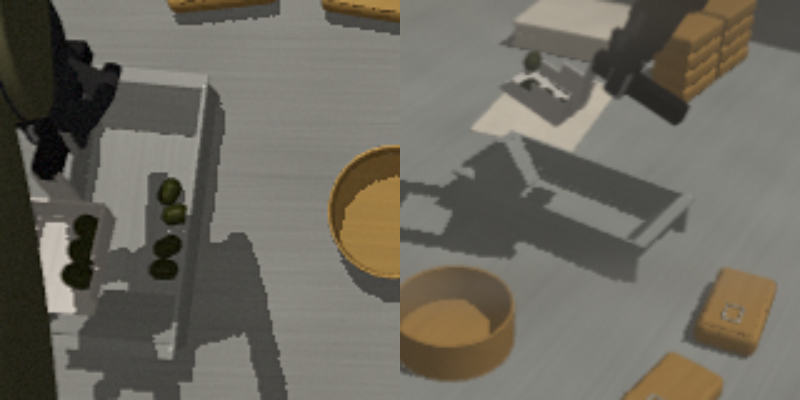

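```bash
cat > carry.py <<'E'
from h import *
YD=-1.2; t=np.array([.530,-.006]); u=np.array([np.cos(YD),np.sin(YD)])
def W(a,b,N,v):
    a,b=np.array(a,float),np.array(b,float)
    return [(*noseT(s[:3],s[3],s[4]),v) for s in (a*(1-k)+b*k for k in np.linspace(0,1,N+1)[1:])]
a=np.r_[pan(-.09,.018,.16),PY,.38]; up=np.r_[pan(-.06,.0,.20),PY,.38]
b=np.r_[t+.015*u,.19,YD,.38]; c=np.r_[t+.015*u,.085,YD,.2]; d=np.r_[t+.015*u,.065,YD,-.2]; e=np.r_[t+.018*u,.055,YD,-.9]; f=np.r_[t+.018*u,.06,YD,-1.1]
if __name__=='__main__':
    w=W(a,up,1,.1)+W(up,b,7,.12)+W(b,c,2,.1)+W(c,d,3,.1)+W(d,e,5,.1)+W(e,f,2,.1)
    J=[bot.ik(p,q) for p,q,_ in w]; print([None if j is None else np.round(j,2).tolist() for j in J])
    if all(j is not None for j in J):
        for p,q,v in w: bot.move_linear(p,q,velocity=v)
        bot.dwell(.4)
        o=bot.get_obs(); print(o['time_s'],o['finger_gap'],o['force'])
        T=snap('top','t6.png'); S=snap('scene','s6.png')
        cv2.imwrite('pics/ts6.png',np.hstack([cv2.resize(T[140:300,190:350],(400,400)),cv2.resize(S[120:280,160:320],(400,400))])[:,:,::-1])
E
python3 carry.py
```

```text
[[0.23, 0.32, 1.49, 0.11, 1.7, -1.29], [0.13, 0.29, 1.52, 0.13, 1.69, -1.23], [0.03, 0.26, 1.56, 0.15, 1.67, -1.17], [-0.07, 0.24, 1.58, 0.17, 1.65, -1.11], [-0.17, 0.23, 1.61, 0.19, 1.64, -1.05], [-0.27, 0.21, 1.63, 0.21, 1.62, -0.99], [-0.36, 0.2, 1.64, 0.23, 1.6, -0.92], [-0.45, 0.19, 1.66, 0.26, 1.58, -0.85], [-0.42, 0.18, 1.73, 0.2, 1.45, -0.84], [-0.39, 0.18, 1.79, 0.15, 1.32, -0.81], [-0.34, 0.11, 1.84, 0.05, 1.24, -0.73], [-0.28, 0.04, 1.89, -0.06, 1.17, -0.63], [-0.21, -0.01, 1.94, -0.19, 1.11, -0.51], [-0.13, -0.06, 1.99, -0.34, 1.07, -0.36], [-0.05, -0.09, 2.03, -0.51, 1.05, -0.2], [0.04, -0.11, 2.07, -0.68, 1.07, -0.03], [0.13, -0.11, 2.1, -0.85, 1.1, 0.14], [0.21, -0.08, 2.13, -1.0, 1.17, 0.3], [0.27, -0.06, 2.14, -1.1, 1.23, 0.4], [0.33, -0.02, 2.14, -1.18, 1.3, 0.49]]
30.225 0.016694249915887673 [-0.44220479  0.65468091 -1.33338123]
```

```bash
python3 - <<'E'
from carry import *
g=f+[0,0,.07,0,0]; h=np.r_[t+.10*u,.20,-.9,-.1]
for p,q,v in W(f,g,1,.12)+W(g,h,3,.2): bot.move_linear(p,q,velocity=v)
T=snap('top','t7.png'); S=snap('scene','s7.png'); o=bot.get_obs(); print(o['time_s'],o['force'])
for c in('top','scene'):
    C=bot.calibration(c); print([(np.round(onz(C,q['point'],.0135)[:2],3).tolist(),round(q['conf'],2)) for q in bot.find_in('olive0',c)])
cv2.imwrite('pics/ts7.png',np.hstack([cv2.resize(T[110:310,120:320],(400,400)),cv2.resize(S[120:280,160:320],(400,400))])[:,:,::-1])
E
```

```text
32.825 [-0.22027722  0.82657739 -2.2065982 ]
[([0.524, 0.199], 0.61), ([0.541, 0.203], 0.59), ([0.551, 0.025], 0.53), ([0.757, 0.162], 0.49), ([0.472, 0.203], 0.45), ([0.487, 0.197], 0.45)]
[([0.525, 0.249], 0.66), ([0.428, 0.063], 0.64), ([0.533, 0.017], 0.63), ([0.55, 0.03], 0.4), ([0.482, 0.002], 0.38)]
```

View pics/ts7.png

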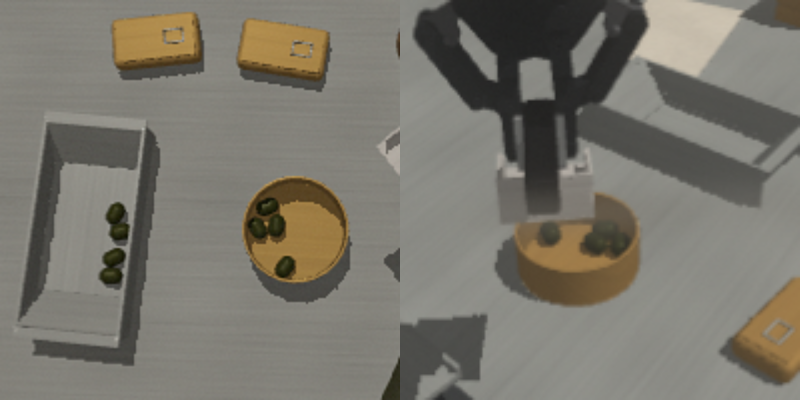

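Four olives are in the tin (left panel, (258–287, 205–267)) and the other four are in the pan. Next, the scoop goes back to its recorded grasp pose on the rest.

```bash
python3 - <<'E'
from h import *
g=np.load('grasp.npy'); p,q=g[:3],g[3:]
bot.move_to(p+[0,0,.12],q); bot.dwell(.3)
bot.move_linear(p+[0,0,.02],q,velocity=.15)
hit=bot.move_linear(p+[0,0,-.003],q,velocity=.03,max_force=5); o=bot.get_obs(); print(hit,np.array(o['position'])-p,o['force'],o['wrist_torque'],o['time_s'])
S=snap('scene','s8.png'); T=snap('top','t8.png')
cv2.imwrite('pics/ts8.png',np.hstack([cv2.resize(T[150:290,310:450],(400,400)),cv2.resize(S[210:330,80:200],(400,400))])[:,:,::-1])
E
```

```text
True [ 0.00047841 -0.00020188  0.0056655 ] [ 0.09213079 -0.22199638  4.2630769 ] [ 0.09026566  0.64138765 -0.01146424] 35.4417
```

View pics/ts8.png

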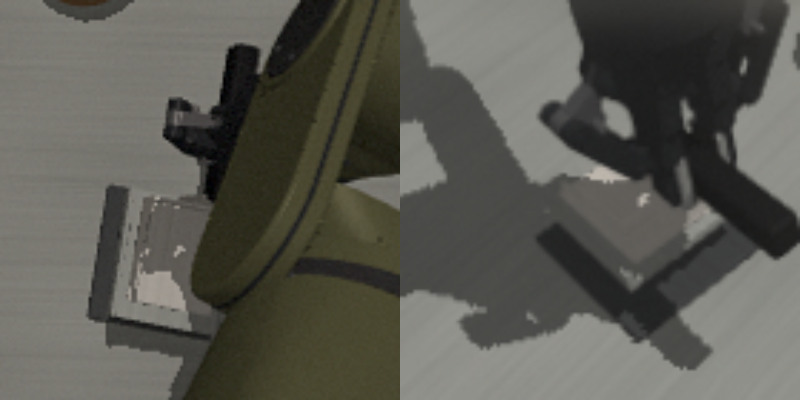

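Contact came 5.7 mm high, with a moment matching the middle of the nose. So the scoop has pitched about 0.05 rad nose-down in the grip. I'll rotate it level about the nose, press lightly and release.

```bash
python3 - <<'E'
from h import *
g=np.load('grasp.npy'); p=g[:3]; yaw=-.177
o=bot.get_obs(); c=np.array(o['position'])
n=c+[0,0,.0005]-Rs(yaw,-.048).apply([.117,0,.062])   # real nose
hit=bot.move_linear(n+Rs(yaw,0).apply([.117,0,.062]),tq(yaw,.048),velocity=.02,max_force=12)
o=bot.get_obs(); print(hit,np.array(o['position'])-p,o['force'],o['wrist_torque'])
c=np.array(o['position'])
hit=bot.move_linear(c-[0,0,.004],velocity=.02,max_force=4)
o=bot.get_obs(); print(hit,np.array(o['position'])-p,o['force'],o['wrist_torque'])
bot.grip(.022,20); bot.dwell(.3); bot.grip(.06); bot.dwell(.3)
o=bot.get_obs(); print(o['finger_gap'],o['force'])
c=np.array(o['position']); bot.move_linear(c+R.from_quat(o['ee_rot']).apply([0,0,-.12]),velocity=.12)
bot.goto_joints([1.021,0.124,1.65,0,1.367,-0.083])
S=snap('scene','s9.png'); T=snap('top','t9.png'); l={}
for n in('scoop','scoop_nose','scoop_grip','rest_seat','tin'):
    r=[bot.spot_point(n,k) for k in('scene','top')]
    if all(r): print(n,tri([(bot.calibration(k),x[0]['point']) for k,x in zip(('scene','top'),r)]).round(4))
for f in('t0.png','t9.png'):
    A=cv2.imread('pics/'+f).max(2); m=np.zeros_like(A); m[155:235,365:415]=A[155:235,365:415]<28
    ys,xs=np.nonzero(m); print(f,cv2.minAreaRect(np.c_[xs,ys].astype(np.float32)))
cv2.imwrite('pics/ts9.png',np.hstack([cv2.resize(cv2.imread('pics/t0.png')[150:280,330:430],(260,338)),cv2.resize(T[150:280,330:430],(260,338))[:,:,::-1],cv2.resize(S[230:310,100:210],(275,338))[:,:,::-1]])); print(bot.get_obs()['time_s'])
E
```

```text
False [ 0.00351166 -0.00070809  0.00023502] [-0.16893846 -0.3248711   3.78558146] [ 0.05837701  0.51968092 -0.00129222]
True [ 0.00357642 -0.00073444  0.00010963] [0.14509667 0.82812864 4.51782534] [ 0.13591595  0.5931566  -0.00095319]
0.060269041908189866 [0.6204519  0.96918884 0.11358219]
scoop [ 0.495  -0.2337  0.0463]
scoop_nose [ 0.4557 -0.2259  0.04  ]
scoop_grip [ 0.5797 -0.2543  0.1292]
tin [ 0.5321 -0.0046 -0.0084]
t0.png ((388.732177734375, 194.11439514160156), (10.55937671661377, 54.58766555786133), 8.880659103393555)
t9.png ((389.46710205078125, 191.84698486328125), (10.624777793884277, 55.02901840209961), 8.426968574523926)
42.2917
```

View pics/ts9.png

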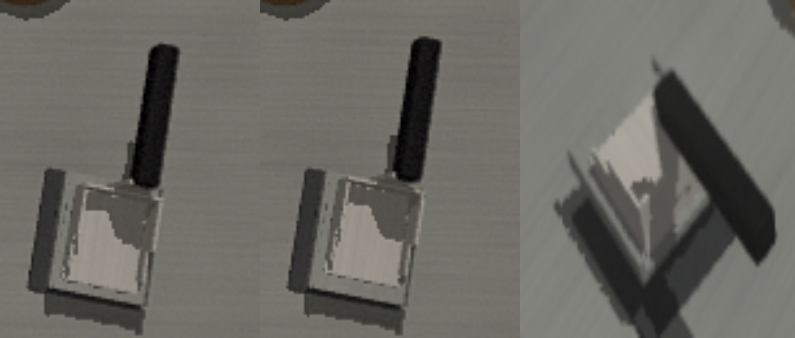

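The scoop sits flat between the lips as it did at the start, about 5 mm farther along +x, which is inside the 25 mm tolerance. The arm is clear, so I'll hand in.

```bash
python3 -c "
from workcell import bot
print(bot.close_job())"
```

```text
the job is handed in; nothing more can be done
None
```

The job is handed in at about 42 s of the 72 s allowed, verdict not reported: four olives are in the open tin, four are still in the pan, and the scoop is back flat on its rest, nose to -x.

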